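# Tap-centre a bud vase on a banding wheel and check that it runs true

### The job

The small terracotta vase stands off-centre on the square wooden bat of the banding wheel: nudge it with light taps of the fingertips against its belly until it stands still and untouched in the middle of the scored rings, to within 5 mm. Then push the edge of the bat with a fingertip to turn the wheel a quarter turn, either way, as one does to check that the vase runs true; it must still stand in the middle afterwards. Never grip, lift, tip or strike the vase, do not push it off the bat, and leave the other things on the worktop where they are.

Things in the scene. Friction and masses are not known exactly. Their poses are not given: they have to be found in the camera images.
- vase: small unglazed terracotta bud vase, 88 mm tall, round; foot 48 mm across, belly widest (72 mm across) 40 mm above the foot, neck 25 mm, flared rim 35 mm across; 0.15 to 0.3 kg. It stands loose on the bat. Origin: centre of the underside of its foot; z is its axis, up. Upright fingers beside it touch it at the belly, which makes it slide; pushed at the neck or rim it is apt to tip over
- bat_centre (a point): centre of the top face of the square wooden bat, on the wheel's axis, 116 mm above the worktop. The bat is 130 mm square, 14 mm thick, corners rounded at 12 mm, with rings of 64, 90 and 116 mm diameter scored round its centre. It turns with the wheel; x and y of this point's frame are square to the bat's edges, z is up
- bat_corner (a point): point on the bat's top face near one corner, at x = y = 60 mm in the bat's frame (85 mm from the axis)
- wheel_head (a joint): turn of the wheel head and the bat on it about the upright axis, rad; grows anticlockwise seen from above; about two turns free either way. A slight bearing friction (0.03 N m) holds it where it is left
- banding_wheel: the banding wheel's dark iron foot, 132 mm across and 20 mm high, with a 36 mm stem; heavy, it does not move. Above it the round iron head (110 mm across, underside 86 mm above the worktop) carries the bat. It stands on a wooden ware board 240 x 262 mm, 24 mm thick, flat on the worktop. Origin: centre of the foot's underside, 24 mm above the worktop
- mixing_bowl: red mixing bowl, 97 mm across, 56 mm high, a bystander; origin under its centre
- glass_jar: clear glass water jar, 62 mm across, 96 mm high, a bystander; origin under its centre
- band_brush: long wooden brush, 260 mm, 16 mm thick, lying flat, a bystander; origin under its centre, its length along its y
- tape_ring: ring of blue tape, 80 mm across, 19 mm high, lying flat, a bystander; origin under its centre
Not all that is in view belongs to the job. Several things have the shape of the vase; the one meant has the colours described above.

How it is judged (in metres and radians):
On the way, in this order (a step that is already met when the one before it is completed fails the run):
1. the vase stands still and untouched within 5 mm of the middle of the bat (horizontal distance between vase and bat_centre below 0.005 m and linear speed of vase below 0.01 m/s and angle between vase's own z axis and vertical below 0.05 rad and contact force between the fingers and vase below 0.05 N), for 0.2 s.
2. the wheel is turned at least 60 degrees from where it was at the start (distance of bat_corner from where it was at the start of the episode above 0.085 m), for 0.1 s.
At the end, for the whole second after the job is handed in: the vase stands upright and still on the bat within 5 mm of its middle, and the wheel is at rest 60 to 124 degrees from where it was at the start (horizontal distance between vase and bat_centre below 0.005 m and angle between vase's own z axis and vertical below 0.05 rad and height (world z) of vase between 0.112 and 0.12 m and linear speed of vase below 0.01 m/s and velocity of joint wheel_head between -0.05 and 0.05 rad/s and distance of bat_corner from where it was at the start of the episode between 0.085 and 0.15 m); the robot touches nothing.
It fails at once if the vase is tipped by more than 20 degrees or falls off the bat (angle between vase's own z axis and vertical above 0.35 rad or height (world z) of vase below 0.104 m).
It fails at once if the vase is lifted off the bat (more than 10 mm) (height (world z) of vase above 0.126 m).
It fails at once if the vase is struck or squeezed with more than 8 N (contact force between any of the arm, the fingers and vase above 8 N).
It fails at once if a bystander (bowl, water jar, brush or tape) is pushed more than 2 cm (distance of any of mixing_bowl, glass_jar, band_brush, tape_ring from where it was at the start of the episode above 0.02 m).
It also fails if it takes over 67 s, if anything falls off the work surface, if the arm or the gripper's body presses on something with over 40 N, if the wrist force passes 120 N, or if a joint passes its speed limit or range.

### The arm

A 7-joint arm with a two-finger parallel gripper is mounted at the origin on a cart in front of the work surface, level with it; the furniture and walls round the work are solid. World frame = base frame: x ahead of the robot, y to its left, z up, the work surface at z = 0. Lengths are in m, angles in degrees, forces in N, time in s.
With the tool pointing down it reaches from about 0.425 to 0.875 m from the base axis. Payload 4.7 kg.
Tool frame: the origin (TCP) lies midway between the tips of the shut fingers; the grasp point (between the pads) lies 19 mm behind it (bot.hold_point_z is the distance from the TCP to the grasp point, in m); z points along the fingers, y is the direction in which the jaws open and shut (so a half turn about z gives the same grasp; the last joint's range is limited). The gripper opens to 87 mm and grips with 3 to 60 N. Pads are 19 mm wide; open, the fingers measure 117 mm over their backs; the gripper's body (75 mm by 190 mm) begins 51 mm behind the grasp point.
Start: joints at [69.677, 18.392, -4.016, 83.108, 1.295, 78.541, -3.26], TCP at [0.234, -0.606, 0.223] pointing down, gripper open.
Joint ranges: [-163.93, 163.93], [-17.29, 119.83], [-79.2, 71.16], [3.27, 140.29], [-89.18, 269.18], [5.43, 117.66], [-154.24, 154.24]. Speed limits (degrees/s): [147.25, 147.25, 180, 180, 180, 180, 180].

### API

Orientations are given as a 3x3 rotation matrix whose columns are the frame's x, y, z axes.
In Python, from station import bot, optics, ticket gives the robot as it stands. The module is installed in compiled form; this text tells all that it offers.
- The arm moves only by the tool arm_command, never from a script. Its argument "targets" is a list of rows, each a list of 6 numbers: the shift along the world's x, y, z in m, then the turn, a rotation vector about the world's x, y, z in rad. A call has exactly 5 rows; each row shifts and turns the commanded pose from where the row before left it; what a row does not reach is not made up. A row lasts 1/12 s, in which the tool goes at most 41.7 mm and 7.16 degrees, less where a joint would pass 70% of its speed; a pose out of reach is approached as far as the arm can. A call is refused whole if a number of a shift passes 0.0417 or a number of a turn 0.125, either way. A call with a gripper value outside its range is refused whole. "gripper" is the opening, from 0 (shut) to 1 (fully open), set as the call begins (left out, the last holds). The fingers move at their own pace and stop on an object; "squeeze" is the grip in N (left out, the last holds). Time passes only in rows, so rows that do not move let the fingers close, or fill a call up. It gives the time, the measured TCP pose, the force and the opening at its end, in the units of the state.
- bot.observe(): the state, without advancing time (a new reading comes with each control period).
- optics.get_image(name): name is "side" or "top"; returns a dict with "color" (400x640x3 uint8, blue, green, red), "intrinsics" (3x3 intrinsics, pixels), "R" (3x3) and "t" (3): a world point X has camera coordinates R X + t. Camera axes: x right, y down, z forward; pixel columns grow to the right and rows downward; lengths in m; the calibration is good to about 2 mm. A picture is of the moment at which its call begins. There is no depth.
- ticket.sign_off(): hands the job in, once; it reports no verdict.
The state is a dict: "clock": time; "joint_positions": joint angles; "qvel": joint speeds; "tau": joint torques, N m; "eef_pos": TCP position; "ee_rot": TCP orientation; "force": force on the tool from outside, world axes, zero at the start; "moment": the same for the moment, N m; "width": finger opening in m.
Only numpy, scipy, OpenCV 4.12 (cv2) and the standard library are available. Lean on these libraries where they do the work, as an engineer would, in place of code of your own. Each camera call takes 0.05 s, during which the arm holds its last target. There are 200 camera calls.

## Working session

There is one attempt and no reset: what is moved stays moved. The work goes in short steps, Python scripts to look and compute and a tool call to move; the robot and the scene stay as the last step left them, time stands still between calls to the robot, and variables do not carry over. Pictures are saved under pics/ and viewed, about 8 in all and at most 12, crops included, and the job is handed in when it is done.

Besides the shell and the picture viewer there is one more tool, called after "Request:" as name(argument=value, ...), one argument or row to a line, values as JSON. arm_command: Moves the arm, as the interface text tells. Its arguments: {"type":"object","properties":{"targets":{"type":"array","items":{"type":"array","items":{"type":"number"}}},"gripper":{"type":"number"},"squeeze":{"type":"number"}},"required":["targets"]}

```bash
mkdir -p pics
python3 - <<'E'
from station import bot, optics
import cv2, numpy as np
for n in("top","side"):
    im=optics.get_image(n); cv2.imwrite(f"pics/{n}0.png",im["color"]); np.savez(f"{n}0.npz",**im)
    print(n,np.round(im["intrinsics"],1).tolist(),np.round(im["R"],3).tolist(),np.round(im["t"],3), -im["R"].T@im["t"])
s=bot.observe(); print(s["clock"],s["eef_pos"],np.round(s["ee_rot"],3),s["force"],s["width"])
E
```

```text
top [[439.3, 0.0, 324.7], [0.0, 439.3, 203.1], [0.0, 0.0, 1.0]] [[0.097, -0.995, 0.004], [-0.972, -0.095, -0.216], [0.215, 0.017, -0.976]] [-0.016  0.542  1.335] [0.2416976  0.01362042 1.42043565]
side [[511.7, 0.0, 320.2], [0.0, 511.7, 199.6], [0.0, 0.0, 1.0]] [[-0.985, -0.171, 0.008], [-0.084, 0.445, -0.892], [0.149, -0.879, -0.452]] [0.545 0.101 1.464] [0.3266906  1.33600566 0.74802802]
0.1 [ 0.23409748 -0.60586682  0.22157519] [[ 0.933  0.361 -0.001]
 [ 0.361 -0.933  0.002]
 [-0.    -0.002 -1.   ]] [-0.45457385 -0.54799895  0.24330662] 0.08724103388225254
```

View pics/top0.png

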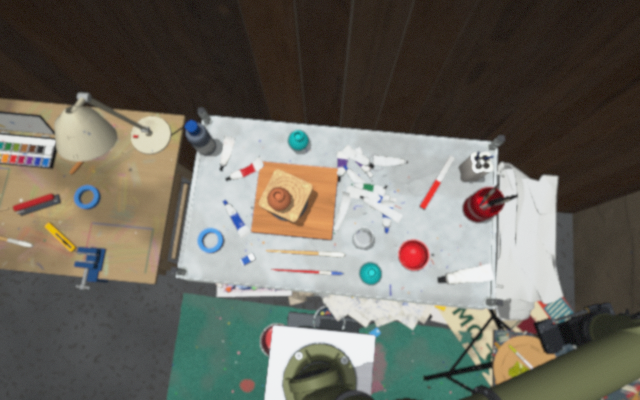

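View pics/side0.png

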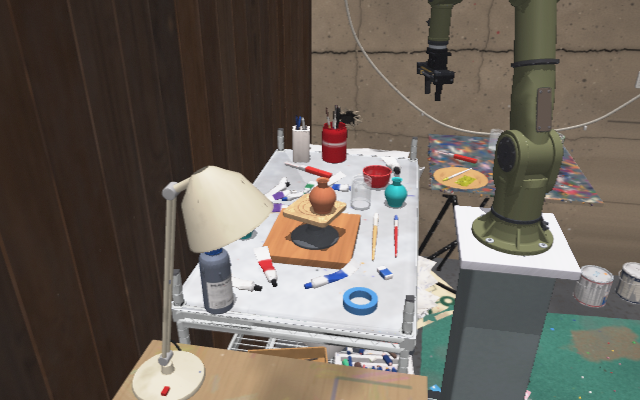

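The vase-shaped things in the top view are terracotta at (280,198) on the bat, teal at (298,140) and teal at (370,272). The terracotta one fits the description, by its colour and because it stands on the wheel. An enlarged crop should confirm it.

```bash
cat > h.py <<'E'
import numpy as np, cv2
from station import bot, optics
def ray(im,uv,z):
    d=im["R"].T@np.linalg.inv(im["intrinsics"])@np.array([uv[0],uv[1],1.]); c=-im["R"].T@im["t"]
    return (c+d*(z-c[2])/d[2])
def proj(im,X):
    p=im["intrinsics"]@(im["R"]@np.array(X,float)+im["t"]); return p[:2]/p[2]
E
python3 - <<'E'
from h import *
a=cv2.imread("pics/top0.png")[150:250,235:350]; b=cv2.imread("pics/side0.png")[165:265,255:370]
cv2.imwrite("pics/c0.png",np.vstack([cv2.resize(a,None,fx=5,fy=3*5/3,interpolation=2)[:, :],])) 
s=cv2.resize(np.hstack([a,b]),None,fx=3.4,fy=3.4,interpolation=2); cv2.imwrite("pics/c0.png",s)
hsv=cv2.cvtColor(cv2.imread("pics/top0.png"),cv2.COLOR_BGR2HSV)
for p in [(280,198),(280,190),(300,180),(295,215),(265,205),(325,190),(260,172),(320,230)]: print(p,hsv[p[1],p[0]])
hsv=cv2.cvtColor(cv2.imread("pics/side0.png"),cv2.COLOR_BGR2HSV)
for p in [(322,196),(315,205),(330,218),(300,212),(340,211),(345,240),(290,232)]: print("s",p,hsv[p[1],p[0]])
E
```

```text
(280, 198) [  9 149 195]
(280, 190) [ 10 151 189]
(300, 180) [ 18 102 226]
(295, 215) [ 21  92 234]
(265, 205) [ 20  96 231]
(325, 190) [ 14 148 221]
(260, 172) [ 13 138 213]
(320, 230) [ 13 150 206]
s (322, 196) [  8 141 211]
s (315, 205) [  8 133 102]
s (330, 218) [ 18  90 234]
s (300, 212) [ 16  99 219]
s (340, 211) [ 15  94 120]
s (345, 240) [ 12 141 213]
s (290, 232) [ 12 136 142]
```

View pics/c0.png

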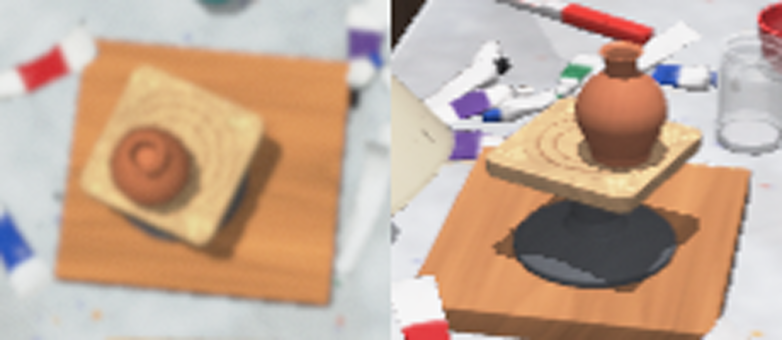

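The crop confirms it: the terracotta vase stands on the bat, on the robot's left (crop 150,165 is roughly pixel (279,198)). Next I measure the vase and the bat.

```bash
cat >> h.py <<'E'
def big(m):
    n,l,s,c=cv2.connectedComponentsWithStats(m.astype(np.uint8)); k=1+np.argmax(s[1:,4]); return (l==k)
def masks(im,box):
    x0,y0,x1,y1=box; f=4
    c=cv2.resize(im["color"][y0:y1,x0:x1],None,fx=f,fy=f,interpolation=cv2.INTER_CUBIC)
    h=cv2.cvtColor(c,cv2.COLOR_BGR2HSV).astype(int)
    v=big((h[...,0]<=12)&(h[...,1]>105)&(h[...,2]>50)) 
    b=big((h[...,0]>=14)&(h[...,0]<28)&(h[...,1]>60)&(h[...,1]<124)&(h[...,2]>(150)))
    return v,b,lambda p:(np.array(p,float)+.5)/f-.5+[x0,y0]
def hull(m): return cv2.convexHull(max(cv2.findContours(m.astype(np.uint8),0,1)[0],key=cv2.contourArea))
def look(tag,topbox=(250,160,318,232),sidebox=(270,165,360,235)):
    """vase from belly silhouette in both views; also bat quad in top view"""
    T=optics.get_image("top"); S=optics.get_image("side"); np.savez(f"{tag}.npz",t=T["color"],s=S["color"])
    return T,S,masks(T,topbox),masks(S,sidebox)
E
python3 - <<'E'
from h import *
T,S,(v,b,g),(vs,bs,gs)=look("l1")
(cx,cy),r=cv2.minEnclosingCircle(hull(v)); p=g((cx,cy)); w=ray(T,p,.156); print("vase top",p,r/4,w, "belly r px expected",439.3*.036/np.linalg.norm(w+T["R"].T@T["t"]))
x,y,ww,hh=cv2.boundingRect(vs.astype(np.uint8)); print("side vase box",gs((x,y)),gs((x+ww,y+hh)))
H=hull(b|v); q=cv2.approxPolyN(H,4).reshape(-1,2) if hasattr(cv2,'approxPolyN') else None
if q is not None:
  for c in q: print("corner",g(c),ray(T,g(c),.116)[:2])
  P=np.array([ray(T,g(c),.116)[:2] for c in q]); print(P.mean(0),[np.linalg.norm(P[i]-P[i-1]) for i in range(4)])
r_=cv2.minAreaRect(H);print("rect",g(r_[0]),np.array(r_[1])/4,r_[2],ray(T,g(r_[0]),.116))
xs=gs; 
Hs=hull(bs|vs); 
o=cv2.resize(T["color"][160:232,250:318],None,fx=4,fy=4,interpolation=2); cv2.drawContours(o,[H],-1,(255,0,0),1); cv2.drawContours(o,[hull(v)],-1,(0,255,0),1)
o2=cv2.resize(S["color"][165:235,270:360],None,fx=4,fy=4,interpolation=2); 
for m,c in((vs,(0,255,0)),(bs,(255,0,0))): cv2.drawContours(o2,cv2.findContours(m.astype(np.uint8),0,1)[0],-1,c,1)
o2=cv2.copyMakeBorder(o2,0,o.shape[0]-o2.shape[0],0,0,0); cv2.imwrite("pics/m1.png",np.hstack([o,o2]))
E
```

```text
vase top [279.04492569 198.35681152] 11.734783172607422 [0.52110739 0.17093345 0.156     ] belly r px expected 12.123641539562687
side vase box [304.875 165.875] [335.125 214.375]
corner [314.875 183.625] [0.58681651 0.0719967 ]
corner [295.125 223.625] [0.45716725 0.11848277]
corner [255.625 205.375] [0.50128075 0.24402026]
corner [275.125 167.375] [0.62651114 0.19970266]
[0.54294391 0.1585506 ] [np.float64(0.13373285214548275), np.float64(0.13773120553115822), np.float64(0.13306263083756575), np.float64(0.13284087669471298)]
rect [285.1128006  195.06032562] [43.35327911 43.89048767] 26.361875534057617 [0.54201323 0.15871795 0.116     ]
```

View pics/m1.png

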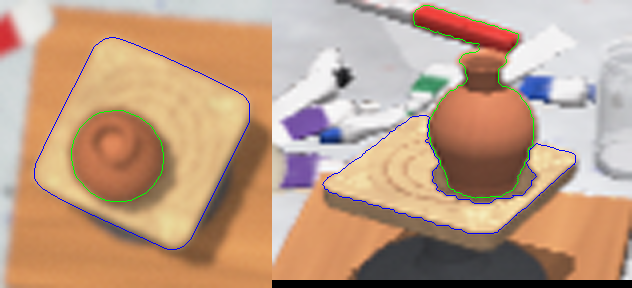

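```bash
cat >> h.py <<'E'
def batside(S,bs,gs):
    Q=np.array([ray(S,gs(c),.116)[:2] for c in hull(bs).reshape(-1,2)],np.float32)
    return cv2.minAreaRect(Q)
def tube(S,T,pt,uL,uR,z=.156):
    """y/x from side columns: intersect side ray plane with the top view ray"""
    u=(uL+uR)/2; X=np.array(ray(T,pt,z)); 
    return X, proj(S,X), u
E
python3 - <<'E'
from h import *
T=dict(np.load("top0.npz")); S=dict(np.load("side0.npz"))
vs,bs,gs=masks(S,(270,165,360,235)); v,b,g=masks(T,(250,160,318,232))
print("bat side",batside(S,bs,gs))
P=np.array([ray(T,g(c),.116)[:2] for c in hull(b|v).reshape(-1,2)],np.float32); print("bat top",cv2.minAreaRect(P))
# side belly extent rows
w=vs[4*22:4*45]; cols=np.where(w.any(0))[0]; L,R=gs((cols[0],0))[0],gs((cols[-1],0))[0]
X=ray(T,(279.05,198.36),.156); d=np.linalg.norm(X+S["R"].T@S["t"])
print("side belly",L,R,(L+R)/2,"px exp",511.7*.072/d, "proj",proj(S,X))
print("side x at vase depth for mid col", X[0]+(proj(S,X)[0]-(L+R)/2)*d/511.7)
for m,n in((proj(S,[.5445,.159,.116]),"bat c in side"),(proj(T,[.5445,.159,.116]),"top")): print(n,m)
print("ring/foot: dark foot")
E
```

```text
bat side ((0.5427464842796326, 0.15681135654449463), (0.13310670852661133, 0.13234208524227142), 70.203369140625)
bat top ((0.5425235033035278, 0.15853706002235413), (0.13397036492824554, 0.13482245802879333), 70.57001495361328)
side belly 308.625 335.125 321.875 px exp 27.884335481452048 proj [321.56509489 197.08382483]
side x at vase depth for mid col 0.5202990487295736
bat c in side [313.47041269 207.88007725]
top [285.11563744 194.26321943]
ring/foot: dark foot
```

Measured positions:

| Thing | Position (m) | How |
|---|---|---|
| Vase | (0.521, 0.171) | top and side views agree to 1 mm |
| Bat middle | about (0.5435, 0.158) | top and side views agree to 2 mm |

The push is 26 mm along (0.87, −0.50). I'll use the two fingertips as a 40 mm fork at belly height. The approach goes high.

Request:
arm_command(
  targets=[
    [0.02,0,0.036,0,0,0.125],
    [0.02,0,0.036,0,0,0.125],
    [0.02,0,0.036,0,0,0.125],
    [0.02,0,0.036,0,0,0.125],
    [0.02,0,0.036,0,0,0.125],
  ],
  gripper=0.46,
)

```text
clock: 0.62
eef_pos: [0.3348, -0.6059, 0.4044]
ee_rot: [[0.541, 0.841, 0.0], [0.841, -0.541, -0.0], [-0.0, 0.0, -1.0]]
force: [0.9, -1.7, 0.6]
width: 0.0613
```

Request:
arm_command(
  targets=[
    [0.0065,0.04,0,0,0,0.125],
    [0.0065,0.04,0,0,0,0.125],
    [0.0065,0.04,0,0,0,0.125],
    [0.0065,0.04,0,0,0,0.125],
    [0.0065,0.04,0,0,0,0.125],
  ],
)

```text
clock: 1.03
eef_pos: [0.367, -0.4044, 0.4022]
ee_rot: [[-0.054, 0.999, -0.0], [0.999, 0.054, 0.0], [0.0, -0.0, -1.0]]
force: [1.3, -0.6, 0.8]
width: 0.0405
```

Request:
arm_command(
  targets=[
    [0.0065,0.04,0,0,0,0.125],
    [0.0065,0.04,0,0,0,0.125],
    [0.0065,0.04,0,0,0,0.125],
    [0.0065,0.04,0,0,0,0.125],
    [0.0065,0.04,0,0,0,0.125],
  ],
)

```text
clock: 1.45
eef_pos: [0.3992, -0.2042, 0.4025]
ee_rot: [[-0.628, 0.778, 0.0], [0.778, 0.628, -0.001], [-0.0, -0.0, -1.0]]
force: [0.9, 0.2, -0.2]
width: 0.0399
```

Request:
arm_command(
  targets=[
    [0.0065,0.04,0,0,0,0.075],
    [0.0065,0.04,0,0,0,0.075],
    [0.0065,0.04,0,0,0,0.075],
    [0.0065,0.04,0,0,0,0.075],
    [0.0065,0.04,0,0,0,0.075],
  ],
)

```text
clock: 1.87
eef_pos: [0.4315, -0.0042, 0.4026]
ee_rot: [[-0.868, 0.496, 0.001], [0.496, 0.868, -0.001], [-0.001, -0.001, -1.0]]
force: [0.9, -0.9, 0.7]
width: 0.0397
```

Request:
arm_command(
  targets=[
    [0.0065,0.04,0,0,0,0],
    [0.0065,0.04,0,0,0,0],
    [0.0065,0.04,0,0,0,0],
    [0.0065,0.04,0,0,0,0],
    [0.0,0.0,0,0,0,0],
  ],
)

```text
clock: 2.28
eef_pos: [0.4562, 0.1633, 0.4028]
ee_rot: [[-0.873, 0.487, 0.001], [0.487, 0.873, 0.005], [0.002, 0.004, -1.0]]
force: [-1.4, 0.6, 1.1]
width: 0.0402
```

Request:
arm_command(
  targets=[
    [0.0013,0.01,-0.037,0,0,0],
    [0.0013,0.01,-0.037,0,0,0],
    [0.0013,0.01,-0.037,0,0,0],
    [0.0013,0.01,-0.037,0,0,0],
    [0.0013,0.009,-0.037,0,0,0],
  ],
)

```text
clock: 2.7
eef_pos: [0.4641, 0.2028, 0.216]
ee_rot: [[-0.866, 0.499, 0.001], [0.499, 0.866, -0.001], [-0.001, -0.0, -1.0]]
force: [1.2, -0.5, -1.0]
width: 0.0402
```

Request:
arm_command(
  targets=[
    [0,0,-0.037,0,0,0],
    [0,0,-0.025,0,0,0],
    [0,0,-0.01,0,0,0],
    [0,0,0,0,0,0],
    [0,0,0,0,0,0],
  ],
)

```text
clock: 3.12
eef_pos: [0.4648, 0.2028, 0.1464]
ee_rot: [[-0.866, 0.499, 0.001], [0.499, 0.866, 0.001], [-0.0, 0.001, -1.0]]
force: [1.1, -0.9, -0.0]
width: 0.0401
```

Run:
```python
from h import *
s=bot.observe(); print(s["eef_pos"],s["force"],s["clock"])
T=optics.get_image("top");S=optics.get_image("side")
a=T["color"][150:250,235:350]; b=S["color"][145:245,255:370]
cv2.imwrite("pics/c2.png",cv2.resize(np.hstack([a,b]),None,fx=3.4,fy=3.4,interpolation=2))
```

```text
[0.46480116 0.20278025 0.14640877] [ 1.09396284 -0.86496972 -0.0024845 ] 3.1167
```

View pics/c2.png

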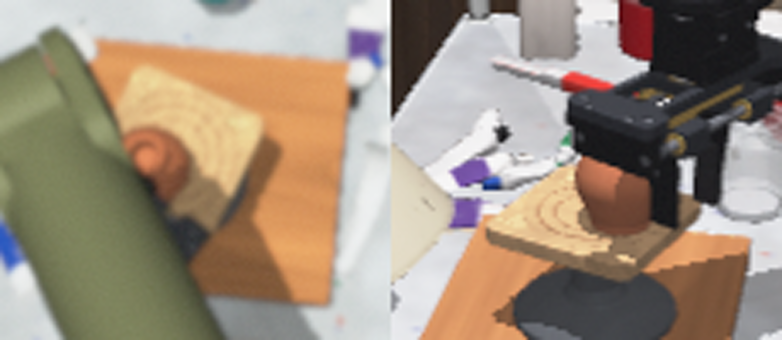

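Request:
arm_command(
  targets=[
    [0.0035,-0.002,0,0,0,0],
    [0.0035,-0.002,0,0,0,0],
    [0.0035,-0.002,0,0,0,0],
    [0.0035,-0.002,0,0,0,0],
    [0.0026,-0.0015,0,0,0,0],
  ],
)

```text
clock: 3.63
eef_pos: [0.4817, 0.1926, 0.1458]
ee_rot: [[-0.866, 0.5, 0.001], [0.5, 0.866, 0.0], [-0.0, 0.0, -1.0]]
force: [0.2, -0.6, -0.2]
width: 0.0399
```

Request:
arm_command(
  targets=[
    [0.00087,-0.0005,0,0,0,0],
    [0.00087,-0.0005,0,0,0,0],
    [0.00087,-0.0005,0,0,0,0],
    [0.00087,-0.0005,0,0,0,0],
    [0.00087,-0.0005,0,0,0,0],
  ],
)

```text
clock: 4.05
eef_pos: [0.4852, 0.1907, 0.1455]
ee_rot: [[-0.867, 0.499, -0.0], [0.499, 0.867, -0.0], [-0.0, -0.0, -1.0]]
force: [-0.5, -0.2, 0.4]
width: 0.0403
```

Request:
arm_command(
  targets=[
    [0.00087,-0.0005,0,0,0,0],
    [0.00087,-0.0005,0,0,0,0],
    [0.00087,-0.0005,0,0,0,0],
    [0.00087,-0.0005,0,0,0,0],
    [0.00087,-0.0005,0,0,0,0],
  ],
)

```text
clock: 4.47
eef_pos: [0.4895, 0.1883, 0.1456]
ee_rot: [[-0.867, 0.499, -0.0], [0.499, 0.867, 0.0], [0.0, 0.0, -1.0]]
force: [-0.9, 0.8, 0.3]
width: 0.0399
```

Request:
arm_command(
  targets=[
    [0.00087,-0.0005,0,0,0,0],
    [0.00087,-0.0005,0,0,0,0],
    [0.00087,-0.0005,0,0,0,0],
    [0.00087,-0.0005,0,0,0,0],
    [0.00087,-0.0005,0,0,0,0],
  ],
)

```text
clock: 4.88
eef_pos: [0.494, 0.1856, 0.1456]
ee_rot: [[-0.866, 0.499, 0.0], [0.499, 0.866, 0.0], [0.0, 0.0, -1.0]]
force: [-0.6, 0.3, 0.0]
width: 0.0404
```

Run:
```python
from h import *
s=bot.observe(); print(s["eef_pos"],s["force"],s["clock"])
S=optics.get_image("side")
vs,bs,gs=masks(S,(270,165,360,235)); S0=dict(np.load("side0.npz")); v0=masks(S0,(270,165,360,235))[0]
for m in (v0,vs):
    w=m[4*30:4*47]; cols=np.where(w.any(0))[0]; print("belly cols",gs((cols[0],0))[0],gs((cols[-1],0))[0], "low row",gs((0,np.where(m.any(1))[0][-1]))[1])
b=S["color"][145:245,255:370]
cv2.imwrite("pics/c3.png",cv2.resize(b,None,fx=4,fy=4,interpolation=2))
```

```text
[0.49404166 0.18562615 0.14557455] [-0.64804651  0.28237238  0.04475852] 4.8833
belly cols 308.625 335.125 low row 214.125Traceback (most recent call last):
  File "<stdin>", line 6, in <module>
IndexError: index 0 is out of bounds for axis 0 with size 0
```

Request:
arm_command(
  targets=[
    [0.00087,-0.0005,0,0,0,0],
    [0.00087,-0.0005,0,0,0,0],
    [0.00087,-0.0005,0,0,0,0],
    [0.00087,-0.0005,0,0,0,0],
    [0.00087,-0.0005,0,0,0,0],
  ],
)

```text
clock: 5.35
eef_pos: [0.4984, 0.1831, 0.1456]
ee_rot: [[-0.866, 0.499, 0.0], [0.499, 0.866, 0.0], [-0.0, 0.0, -1.0]]
force: [-1.0, 0.1, -0.2]
width: 0.0401
```

Request:
arm_command(
  targets=[
    [0.00087,-0.0005,0,0,0,0],
    [0.00087,-0.0005,0,0,0,0],
    [0.00087,-0.0005,0,0,0,0],
    [0.00087,-0.0005,0,0,0,0],
    [0.00087,-0.0005,0,0,0,0],
  ],
)

```text
clock: 5.77
eef_pos: [0.5028, 0.1806, 0.1456]
ee_rot: [[-0.866, 0.499, 0.0], [0.499, 0.866, 0.0], [-0.0, 0.0, -1.0]]
force: [-0.8, 1.7, -0.3]
width: 0.0399
```

Run:
```python
from h import *
s=bot.observe(); print(s["eef_pos"],s["force"],s["clock"])
S=optics.get_image("side"); T=optics.get_image("top"); np.savez("l3.npz",t=T["color"],s=S["color"])
b=S["color"][145:245,255:370]; a=T["color"][150:250,235:350]
cv2.imwrite("pics/c3.png",cv2.resize(np.hstack([a,b]),None,fx=3.4,fy=3.4,interpolation=2))
```

```text
[0.50275602 0.1806121  0.14559157] [-0.80079646  1.71980864 -0.27753947] 5.7667
```

View pics/c3.png

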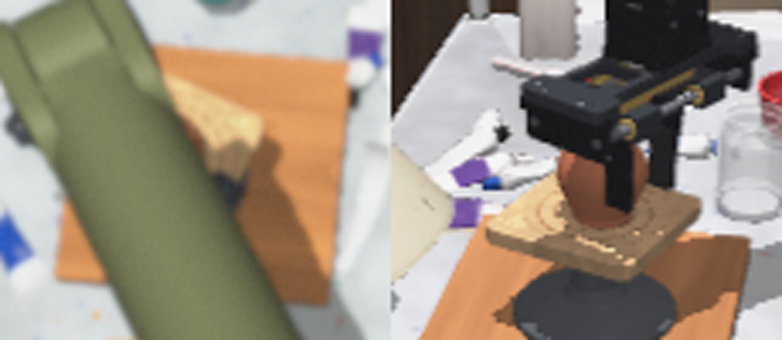

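Request:
arm_command(
  targets=[
    [0.00105,-0.0006,0,0,0,0],
    [0.00105,-0.0006,0,0,0,0],
    [0.00105,-0.0006,0,0,0,0],
    [0.00105,-0.0006,0,0,0,0],
    [0.00105,-0.0006,0,0,0,0],
  ],
)

```text
clock: 6.28
eef_pos: [0.508, 0.1776, 0.1456]
ee_rot: [[-0.866, 0.499, 0.0], [0.499, 0.866, 0.0], [-0.0, 0.0, -1.0]]
force: [-0.9, 0.0, 0.3]
width: 0.04
```

Request:
arm_command(
  targets=[
    [0,0,0,0,0,0],
    [-0.0035,0.002,0,0,0,0],
    [-0.011,0.006,0,0,0,0],
    [-0.02,0.0115,0,0,0,0],
    [-0.02,0.0115,0,0,0,0],
  ],
)

```text
clock: 6.7
eef_pos: [0.4521, 0.2094, 0.1454]
ee_rot: [[-0.866, 0.5, -0.001], [0.5, 0.866, 0.001], [0.001, 0.0, -1.0]]
force: [-0.4, 0.1, 0.2]
width: 0.04
```

Request:
arm_command(
  targets=[
    [0,0,0.04,0,0,0],
    [0,0,0.04,0,0,0],
    [0,0,0.04,0,0,0],
    [0,-0.02,0.035,0,0,0],
    [0,-0.04,0,0,0,0],
  ],
)

```text
clock: 7.12
eef_pos: [0.4546, 0.1561, 0.3073]
ee_rot: [[-0.872, 0.489, 0.011], [0.489, 0.872, 0.004], [-0.008, 0.009, -1.0]]
force: [1.0, -0.2, -0.7]
width: 0.0402
```

Request:
arm_command(
  targets=[
    [0,-0.04,0,0,0,0],
    [0,-0.04,0,0,0,0],
    [0,-0.04,0,0,0,0],
    [0,-0.03,0,0,0,0],
    [0,-0.01,0,0,0,0],
  ],
)

```text
clock: 7.53
eef_pos: [0.4523, -0.0162, 0.3002]
ee_rot: [[-0.863, 0.505, -0.0], [0.505, 0.863, -0.002], [-0.001, -0.002, -1.0]]
force: [0.5, 0.4, -0.4]
width: 0.0401
```

```bash
cat > meas.py <<'E'
from h import *
import sys
T,S,(v,b,g),(vs,bs,gs)=look(sys.argv[1],(250,160,318,232),(270,180,360,235))
s=bot.observe(); print(s["eef_pos"],s["clock"])
c=(g(cv2.minEnclosingCircle(hull(v))[0])); print("vase top",ray(T,c,.156),cv2.minEnclosingCircle(hull(v))[1]/4)
P=np.array([ray(T,g(c),.116)[:2] for c in hull(b|v).reshape(-1,2)],np.float32); print("bat top",cv2.minAreaRect(P))
x,y,w,h=cv2.boundingRect(vs.astype(np.uint8)); L,R=gs((x,y)),gs((x+w-1,y+h-1)); print("side vase",L,R,"mid",(L+R)/2,"proj of top vase",proj(S,ray(T,c,.156)))
print("bat side",batside(S,bs,gs))
a=T["color"][150:250,235:350]; bb=S["color"][145:245,255:370]
cv2.imwrite(f"pics/{sys.argv[1]}.png",cv2.resize(np.hstack([a,bb]),None,fx=3.4,fy=3.4,interpolation=2))
E
python3 meas.py l4
```

```text
[ 0.45281254 -0.01252668  0.30023343] 7.6333
vase top [0.54122738 0.15974873 0.156     ] 11.900558471679688
bat top ((0.5423588156700134, 0.15840335190296173), (0.13487298786640167, 0.13566036522388458), 70.2721176147461)
side vase [301.625 179.625] [327.375 211.875] mid [314.5  195.75] proj of top vase [314.68020727 194.55182069]
bat side ((0.5425213575363159, 0.15618571639060974), (0.13443654775619507, 0.13234208524227142), 70.203369140625)
```

View pics/l4.png

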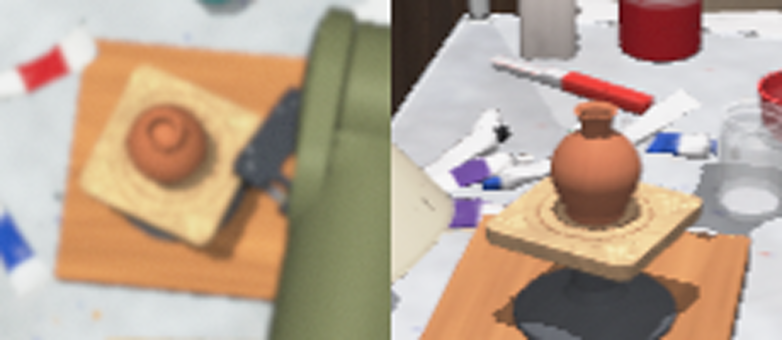

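The vase is upright. By the corrected bat middle it is about 3 mm short along the push, already within 5 mm. One more small tap of about 2.5 mm gives some margin.

Request:
arm_command(
  targets=[
    [0,0.04,0,0,0,0],
    [0,0.041,0,0,0,0],
    [0,0.041,0,0,0,0],
    [0,0.041,0,0,0,0],
    [0,0.041,0,0,0,0],
  ],
)

```text
clock: 8.05
eef_pos: [0.4514, 0.1978, 0.3011]
ee_rot: [[-0.868, 0.496, 0.002], [0.496, 0.868, -0.0], [-0.002, 0.001, -1.0]]
force: [1.6, 0.6, -0.2]
width: 0.0402
```

Request:
arm_command(
  targets=[
    [0,0.018,-0.025,0,0,0],
    [0,0,-0.04,0,0,0],
    [0,0,-0.04,0,0,0],
    [0,0,-0.035,0,0,0],
    [0,0,-0.0145,0,0,0],
  ],
)

```text
clock: 8.47
eef_pos: [0.4489, 0.2126, 0.142]
ee_rot: [[-0.869, 0.495, -0.006], [0.495, 0.869, -0.0], [0.005, -0.003, -1.0]]
force: [0.3, -0.5, -0.2]
width: 0.0403
```

Request:
arm_command(
  targets=[
    [0.012,-0.007,0,0,0,0],
    [0.014,-0.008,0,0,0,0],
    [0.0105,-0.006,0,0,0,0],
    [0.0035,-0.002,0,0,0,0],
    [0,0,0,0,0,0],
  ],
)

```text
clock: 8.88
eef_pos: [0.4937, 0.1886, 0.1465]
ee_rot: [[-0.866, 0.499, 0.0], [0.499, 0.866, 0.002], [0.001, 0.001, -1.0]]
force: [-0.3, -0.1, -0.1]
width: 0.0402
```

Request:
arm_command(
  targets=[
    [0.002,-0.003,0,0,0,0],
    [0.002,-0.002,0,0,0,0],
    [0.0018,-0.001,0,0,0,0],
    [0.0017,-0.001,0,0,0,0],
    [0.0017,-0.001,0,0,0,0],
  ],
)

```text
clock: 9.3
eef_pos: [0.5026, 0.1796, 0.1462]
ee_rot: [[-0.866, 0.499, 0.0], [0.499, 0.866, -0.0], [-0.0, 0.0, -1.0]]
force: [0.4, 0.1, 0.5]
width: 0.0404
```

Request:
arm_command(
  targets=[
    [0.0017,-0.001,0,0,0,0],
    [0.0009,-0.0005,0,0,0,0],
    [0.0009,-0.0005,0,0,0,0],
    [0.0009,-0.0005,0,0,0,0],
    [0.0009,-0.0005,0,0,0,0],
  ],
)

```text
clock: 9.72
eef_pos: [0.5079, 0.1768, 0.1461]
ee_rot: [[-0.867, 0.499, -0.0], [0.499, 0.867, 0.0], [0.0, 0.0, -1.0]]
force: [-0.6, 0.3, 0.1]
width: 0.0403
```

Request:
arm_command(
  targets=[
    [0.0009,-0.0005,0,0,0,0],
    [0.0009,-0.0005,0,0,0,0],
    [0.0007,-0.0004,0,0,0,0],
    [0,0,0,0,0,0],
    [-0.0035,0.002,0,0,0,0],
  ],
)

```text
clock: 10.13
eef_pos: [0.5075, 0.1767, 0.146]
ee_rot: [[-0.866, 0.5, 0.0], [0.5, 0.866, 0.0], [-0.0, 0.0, -1.0]]
force: [0.1, -0.4, -0.6]
width: 0.0397
```

Request:
arm_command(
  targets=[
    [-0.01,0.006,0,0,0,0],
    [-0.02,0.0115,0,0,0,0],
    [-0.02,0.0115,0,0,0,0],
    [0,0,0.03,0,0,0],
    [0,0,0.04,0,0,0],
  ],
  gripper=0.46,
)

```text
clock: 10.55
eef_pos: [0.4522, 0.2066, 0.2136]
ee_rot: [[-0.868, 0.496, -0.007], [0.496, 0.868, -0.003], [0.005, -0.006, -1.0]]
force: [1.5, -1.5, 1.0]
width: 0.0397
```

Request:
arm_command(
  targets=[
    [0,0,0.04,0,0,-0.085],
    [0,0,0.04,0,0,-0.085],
    [0,-0.04,0,0,0,0],
    [0,-0.04,0,0,0,0],
    [0,-0.04,0,0,0,0],
  ],
  gripper=0,
)

```text
clock: 10.97
eef_pos: [0.4563, 0.0865, 0.297]
ee_rot: [[-0.772, 0.636, 0.003], [0.636, 0.772, -0.002], [-0.003, 0.0, -1.0]]
force: [1.6, -0.2, -1.0]
width: 0.0148
```

Request:
arm_command(
  targets=[
    [0,-0.04,0,0,0,0],
    [0,-0.04,0,0,0,0],
    [0,-0.02,0,0,0,0],
    [0,0,0,0,0,0],
    [0,0,0,0,0,0],
  ],
)

```text
clock: 11.38
eef_pos: [0.4564, -0.0139, 0.2958]
ee_rot: [[-0.768, 0.64, -0.0], [0.64, 0.768, 0.0], [0.0, 0.0, -1.0]]
force: [-0.1, 0.7, -0.2]
width: 0.0003
```

```bash
python3 meas.py l5; python3 -c "
from h import *;print(bot.observe()['joint_positions'])"
```

```text
[ 0.45667564 -0.01175692  0.2960323 ] 11.4833
vase top [0.54387463 0.15814296 0.156     ] 11.877370834350586
bat top ((0.5424585938453674, 0.15912246704101562), (0.1340509057044983, 0.1354643553495407), 71.17512512207031)
side vase [301.125 179.625] [326.625 210.625] mid [313.875 195.125] proj of top vase [313.79410757 194.1996046 ]
bat side ((0.5425103306770325, 0.15612486004829407), (0.13508567214012146, 0.13243943452835083), 70.09053802490234)
[ 50.14672241  -7.64936959 -46.59191936 100.82855294  -5.58332644
  84.46487985  54.79366926]
```

View pics/l5.png

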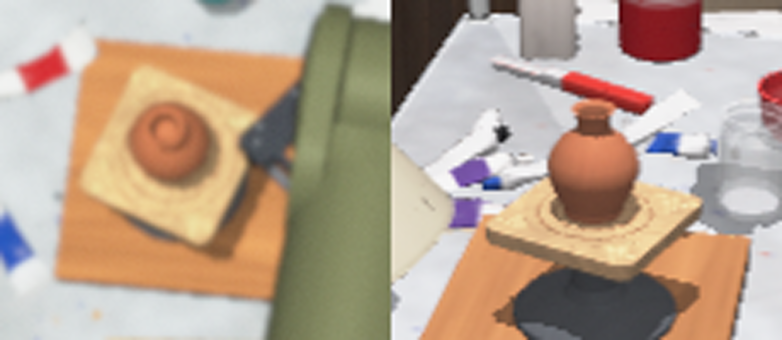

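The vase is upright at (0.544, 0.158). The bat middle is (0.542 to 0.544, 0.156 to 0.159), so the offset is about 1 to 2 mm. Next I turn the wheel by pushing near an end of the bat's robot-facing edge with the shut fingers.

Request:
arm_command(
  targets=[
    [0.003,0.04,0,0,0,0],
    [0.003,0.04,0,0,0,0],
    [0.003,0.04,0,0,0,0],
    [0.003,0.04,0,0,0,0],
    [0.003,0.04,0,0,0,0],
  ],
)

```text
clock: 11.9
eef_pos: [0.4707, 0.1903, 0.2968]
ee_rot: [[-0.771, 0.637, 0.002], [0.637, 0.771, -0.001], [-0.002, 0.001, -1.0]]
force: [1.4, -1.2, -1.2]
width: 0.0004
```

Request:
arm_command(
  targets=[
    [0.0,0.0356,-0.015,0,0,0],
    [0.0,0,-0.04,0,0,0],
    [0.0,0,-0.04,0,0,0],
    [0.0,0,-0.03,0,0,0],
    [0,0,0,0,0,0],
  ],
)

```text
clock: 12.32
eef_pos: [0.467, 0.222, 0.1658]
ee_rot: [[-0.772, 0.635, -0.01], [0.635, 0.772, -0.002], [0.006, -0.008, -1.0]]
force: [-0.6, -1.0, -0.4]
width: 0.0009
```

```bash
python3 -c "
from h import *;s=bot.observe();print(s['joint_positions'],s['eef_pos'])"
```

```text
[ 30.70720207  13.11095952 -65.22166962 104.02721405  12.337698
  71.33864009  12.51244563] [0.46699819 0.22199026 0.16579996]
```

Request:
arm_command(
  targets=[
    [0.003,0,-0.02,0,0,0],
    [0,0,-0.02,0,0,0],
    [0,0,-0.012,0,0,0],
    [0,0,-0.004,0,0,0],
    [0,0,0,0,0,0],
  ],
)

```text
clock: 12.73
eef_pos: [0.4747, 0.2225, 0.1156]
ee_rot: [[-0.77, 0.638, -0.0], [0.638, 0.77, 0.0], [0.0, 0.0, -1.0]]
force: [-0.3, -0.2, 0.1]
width: -0.0002
```

Run:
```python
from h import *
s=bot.observe();print(s['joint_positions'],s['eef_pos'],s['force'],s['clock'])
p=s['eef_pos'][:2]-np.array([.5437,.158]);n=np.array([-.941,.339]);e=np.array([.339,.941]);print("bat frame n,e",p@n,p@e)
th=.06
q=p.copy()
for k in range(28):
    a=-th; R=np.array([[np.cos(a),-np.sin(a)],[np.sin(a),np.cos(a)]]); r=R@q; print(k,np.round(r-q,4)); q=r
```

```text
[ 27.55284312  17.41327691 -62.9304131  106.84931232  16.93668001
  65.98475809   9.01891273] [0.47465807 0.22247398 0.11556286] [-0.34782467 -0.18096871  0.10292203] 12.7333
bat frame n,e 0.08682513937620283 0.03726479810294074
0 [0.004 0.004]
1 [0.0042 0.0038]
2 [0.0044 0.0035]
3 [0.0046 0.0032]
4 [0.0048 0.003 ]
5 [0.005  0.0027]
6 [0.0052 0.0024]
7 [0.0053 0.002 ]
8 [0.0054 0.0017]
9 [0.0055 0.0014]
10 [0.0056 0.0011]
11 [0.0056 0.0007]
12 [0.0057 0.0004]
13 [0.0057 0.0001]
14 [ 0.0057 -0.0003]
15 [ 0.0056 -0.0006]
16 [ 0.0056 -0.001 ]
17 [ 0.0055 -0.0013]
18 [ 0.0054 -0.0016]
19 [ 0.0053 -0.0019]
20 [ 0.0052 -0.0023]
21 [ 0.0051 -0.0026]
22 [ 0.0049 -0.0029]
23 [ 0.0047 -0.0032]
24 [ 0.0045 -0.0034]
25 [ 0.0043 -0.0037]
26 [ 0.0041 -0.0039]
27 [ 0.0038 -0.0042]
```

Request:
arm_command(
  targets=[
    [0,0,-0.004,0,0,0],
    [0,0,-0.003,0,0,0],
    [0.0025,-0.0009,0,0,0,0],
    [0.0025,-0.0009,0,0,0,0],
    [0.0023,-0.0009,0,0,0,0],
  ],
)

```text
clock: 13.15
eef_pos: [0.4824, 0.2195, 0.1085]
ee_rot: [[-0.769, 0.639, 0.0], [0.639, 0.769, 0.001], [0.001, 0.001, -1.0]]
force: [-2.7, 3.8, 1.0]
width: 0.0006
```

Request:
arm_command(
  targets=[
    [0.0038,0.0036,0,0,0,-0.06],
    [0.004,0.0034,0,0,0,-0.06],
    [0.0042,0.0031,0,0,0,-0.06],
    [0.0044,0.0029,0,0,0,-0.06],
    [0.0045,0.0026,0,0,0,-0.06],
  ],
)

```text
clock: 13.57
eef_pos: [0.5035, 0.2349, 0.1083]
ee_rot: [[-0.544, 0.839, -0.0], [0.839, 0.544, 0.0], [0.0, 0.0, -1.0]]
force: [-0.2, 0.2, -0.0]
width: 0.0002
```

Run:
```python
from h import *
s=bot.observe();print(s['joint_positions'],s['eef_pos'],s['force'],s['clock'])
S=optics.get_image("side"); T=optics.get_image("top")
b=S["color"][145:245,255:370]; a=T["color"][150:250,235:350]
cv2.imwrite("pics/c6.png",cv2.resize(np.hstack([a,b]),None,fx=3.4,fy=3.4,interpolation=2))
```

```text
[ 20.67590677  20.93494082 -57.00777009 103.15813714  19.09692063
  66.28772726  -9.50476617] [0.50346663 0.23494653 0.10825495] [-0.18412348  0.21968073 -0.04253993] 13.5667
```

View pics/c6.png

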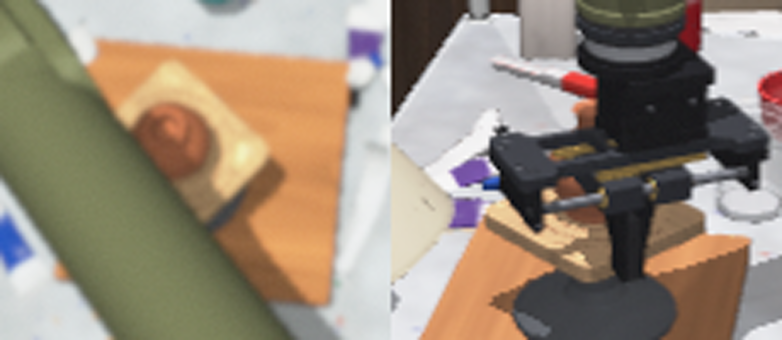

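The finger is on the bat edge and the wheel turns clockwise: its far corner has moved from crop (140,65) to (175,65). The vase still stands in place. I carry on round the arc.

Request:
arm_command(
  targets=[
    [0.0047,0.0023,0,0,0,-0.06],
    [0.0048,0.002,0,0,0,-0.06],
    [0.0049,0.0017,0,0,0,-0.06],
    [0.005,0.0014,0,0,0,-0.06],
    [0.0051,0.0011,0,0,0,-0.06],
  ],
)

```text
clock: 14.08
eef_pos: [0.5275, 0.2432, 0.1081]
ee_rot: [[-0.274, 0.962, -0.0], [0.962, 0.274, -0.0], [0.0, -0.0, -1.0]]
force: [-0.3, 0.5, 0.5]
width: 0.0001
```

Request:
arm_command(
  targets=[
    [0.0052,0.0008,0,0,0,-0.06],
    [0.0052,0.0005,0,0,0,-0.06],
    [0.0052,0.0002,0,0,0,-0.06],
    [0.0052,-0.0001,0,0,0,-0.06],
    [0.0052,-0.0004,0,0,0,-0.06],
  ],
)

```text
clock: 14.5
eef_pos: [0.5536, 0.2442, 0.1081]
ee_rot: [[0.023, 1.0, -0.0], [1.0, -0.023, 0.0], [0.0, -0.0, -1.0]]
force: [-0.4, 0.4, 0.2]
width: 0.0004
```

Request:
arm_command(
  targets=[
    [0.0052,-0.0007,0,0,0,-0.06],
    [0.0051,-0.0011,0,0,0,-0.06],
    [0.005,-0.0014,0,0,0,-0.06],
    [0.005,-0.0017,0,0,0,-0.06],
    [0.0048,-0.002,0,0,0,-0.06],
  ],
)

```text
clock: 14.92
eef_pos: [0.5788, 0.2374, 0.1081]
ee_rot: [[0.317, 0.948, -0.0], [0.948, -0.317, 0.0], [0.0, -0.0, -1.0]]
force: [-0.3, -0.6, -0.2]
width: 0.0004
```

Request:
arm_command(
  targets=[
    [0.0047,-0.0022,0,0,0,-0.06],
    [0.0046,-0.0025,0,0,0,-0.06],
    [0.0044,-0.0028,0,0,0,-0.06],
    [0.0028,-0.0021,0,0,0,-0.04],
    [0.0014,-0.0011,0,0,0,-0.02],
  ],
)

```text
clock: 15.33
eef_pos: [0.5971, 0.2262, 0.1082]
ee_rot: [[0.533, 0.846, 0.0], [0.846, -0.533, 0.0], [0.0, 0.0, -1.0]]
force: [-0.6, 0.4, -1.2]
width: 0.0005
```

Request:
arm_command(
  targets=[
    [0.002,0.003,0,0,0,0],
    [0.008,0.013,0,0,0,0],
    [0.011,0.017,0,0,0,0],
    [0,0,0.035,0,0,0],
    [0,0,0.04,0,0,0],
  ],
)

```text
clock: 15.75
eef_pos: [0.6153, 0.2599, 0.1797]
ee_rot: [[0.53, 0.848, -0.008], [0.848, -0.53, -0.002], [-0.006, -0.006, -1.0]]
force: [0.5, 0.5, 0.4]
width: 0.0006
```

Request:
arm_command(
  targets=[
    [0,0,0.04,0,0,0],
    [0,0,0.04,0,0,0],
    [0,0,0.04,0,0,0],
    [0,0,0.01,0,0,0],
    [-0.018,-0.03,0,0,0,0],
  ],
)

```text
clock: 16.17
eef_pos: [0.6006, 0.2373, 0.3162]
ee_rot: [[0.524, 0.852, 0.005], [0.851, -0.524, 0.009], [0.01, -0.001, -1.0]]
force: [-1.9, -0.8, -0.6]
width: 0.0003
```

Request:
arm_command(
  targets=[
    [-0.02,-0.035,0,0,0,0],
    [-0.02,-0.035,0,0,0,0],
    [-0.02,-0.035,0,0,0,0],
    [-0.02,-0.035,0,0,0,0],
    [-0.02,-0.035,0,0,0,0],
  ],
)

```text
clock: 16.58
eef_pos: [0.4982, 0.0535, 0.3128]
ee_rot: [[0.531, 0.847, -0.0], [0.847, -0.531, -0.0], [-0.0, 0.0, -1.0]]
force: [0.7, -1.9, -0.3]
width: 0.0008
```

Request:
arm_command(
  targets=[
    [-0.02,-0.035,0,0,0,0],
    [-0.01,-0.035,0,0,0,0],
    [0,-0.02,0,0,0,0],
    [0,0,0,0,0,0],
    [0,0,0,0,0,0],
  ],
)

```text
clock: 17.0
eef_pos: [0.4693, -0.0362, 0.313]
ee_rot: [[0.534, 0.845, 0.0], [0.845, -0.534, -0.0], [-0.0, 0.0, -1.0]]
force: [-0.2, 0.9, 0.1]
width: 0.0008
```

```bash
python3 meas.py l7
```

```text
[ 0.46972437 -0.03382537  0.3130571 ] 17.1
vase top [0.54248337 0.15684651 0.156     ] 11.758976936340332
bat top ((0.5423061847686768, 0.1581304520368576), (0.13491085171699524, 0.13549865782260895), 78.56373596191406)
side vase [301.625 179.625] [327.625 210.625] mid [314.625 195.125] proj of top vase [314.40825783 194.02766841]
bat side ((0.5430135726928711, 0.1563408374786377), (0.1370503306388855, 0.13255618512630463), 79.12796783447266)
```

View pics/l7.png

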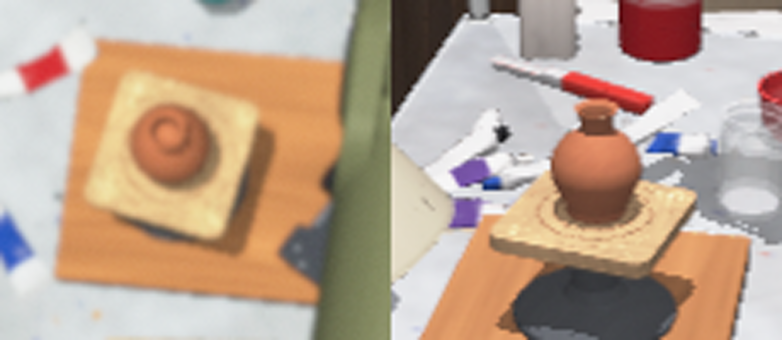

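```bash
python3 -c "
from station import ticket,bot
import numpy as np
s=bot.observe();print(s['clock'],np.abs(s['qvel']).max(),s['force']);print(ticket.sign_off())"
```

```text
17.1 0.9340733850914066 [ 0.8886326  -0.40703682  0.8082978 ]
the job is handed in; nothing more can be done
None
```

I handed the job in at about 17 s of robot time. By my last checks the vase is centred and the wheel has made most of a quarter turn; sign-off gives no verdict.

- **Centring:** I nudged the terracotta vase about 26 mm with light pushes of the fingertips at belly height, spread as a 40 mm fork. The wrist force stayed near its noise of 1 to 2 N throughout. The vase then stood untouched about 1 to 2 mm from the middle.
- **Turning:** I pushed the bat edge with the shut fingertips and the wheel turned about 82° clockwise. The pictures show the bat's angle going from 70.3° to about 78.8° on a 90° repeat, which matches. The allowed range is 60 to 124°.
- **Last check:** The vase was upright, with the arm clear, high and to the side. The turn shifted the vase by only 1.9 mm, which puts it about 1.5 mm off the axis.
- **Where readings disagreed:** The two cameras placed the bat middle up to 3 mm apart. In the top view the bat also measured 3 to 5 mm too big, because its side face and the blur counted in, and I allowed for that.
- **Not checked:** I did not measure the bystanders, but the arm passed well above the worktop and met no unexpected force. The arm was still settling very slightly (under 1°/s) when I handed in.

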